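Pack the carved sample and snap the case shut

TASK

Flip the toggle clamp open, lift the carved stone block out of the jig and set it down (do not drop it) upright in the empty wide tray of the sample case. Then close both hinged covers and press each one fully home until its catch snaps and holds it shut, without leaning on the case harder than the catches need (they give at 15 to 20 N; keep under 40 N). Leave the clamp open, the small stone in its narrow tray and do not disturb the chisel, brush, square and offcut lying around.

Things in the scene. Friction and masses are not known exactly. Their poses are not given: they have to be found in the camera images.
- jig: Fixed dark steel base plate, 200 x 110 x 12 mm, lying on the bench. Origin at the centre of its underside; its x runs from the block end (-x) to the clamp end (+x), z up. The block stands on the plate at x = -45 mm, y = 0, against nothing but a stop strip 8 mm high just behind it (strip's near face 3 mm off the block at x = -17 mm). The toggle clamp's stand, 40 mm along x, 44 mm along y, up to 90 mm high, is centred at x = +50 mm.
- clamp_pivot (a point): Pivot of the toggle clamp, fixed to the jig at x = +45 mm, y = 0, 75 mm above the bench; axes as the jig's. The pivot axis is the jig's y.
- clamp_handle_top (a point): Top end of the clamp's black rubber handle (20 mm thick, grip 65 mm long), 101 mm from the pivot. Clamped, the handle stands upright and the steel arm (14 mm wide) reaches from the pivot 98 mm towards jig -x over the block, its rubber pad on the block's top. Arm and handle are one rigid L, so as the handle goes back to jig +x and down, the arm swings up. Push the upper half of the handle towards jig +x (a few newtons).
- clamp (a joint): Angle of the clamp lever, rad: 0 clamped (handle upright), growing as the handle goes to jig +x. Heavy over-centre lever: let go below about 0.8 it falls back to clamped, pushed beyond about 0.9 it flips by itself to its open stop at 2.1, where it stays, the arm up and leaning 30 degrees away from the block.
- block_center (a point): Centre of the carved pale stone block, 50 (its x, 56 with the ribs) x 44 (its y) x 50 mm high, 0.18 to 0.35 kg, three shallow upright ribs carved on its two x faces. Starts clamped with its axes along the jig's. Grasp from above across its y (44 mm), fingers beside the plain y faces, once the clamp is open.
- case: Fixed grey sample case: base plate 180 (x) x 236 (y) x 6 mm with two trays side by side along y, each with a low rim and its own aluminium hood cover hinged along its +x side. Origin at the centre of the underside, z up. In front of each tray (at x = -79 mm) a dark steel catch housing 14 x 34 mm, its top 38 mm above the bench, with a spring ball.
- tray_wide (a point): Centre of the wide tray's floor, 6 mm above the bench; axes as the case's. Inside 112 (x) x 108 (y) mm, rim 8 mm above the floor. Where the block's foot goes, within 25 mm either way (cover clears it there); any turn about the vertical will do.
- tray_narrow (a point): Centre of the narrow tray's floor, 6 mm above the bench, 112 mm from the wide one towards case -y; inside 112 x 76 mm. It already holds the small stone, which stays.
- companion_center (a point): Centre of the small marble cube, 36 mm, that stands in the narrow tray.
- cover_wide_hinge (a point): Middle of the wide cover's hinge line, fixed to the case at 60 mm to +x of the tray centre, 16 mm above the bench; axes as the case's. The hinge axis is the case's y.
- cover_wide_edge (a point): Point on the outer top face of the wide cover (a hood 120 from hinge to front, 116 wide, 50 mm deep, walls 3 mm), 12 mm behind its free front edge, in mid width; the place to press. In the cover's own axes it is 108 mm to -x and 50 mm to +z of the hinge; z is the outward normal of the top face, x points from the front edge to the hinge. Shut, it is 66 mm above the bench.
- cover_wide (a joint): Angle of the wide cover, rad: 0 fully shut, growing as it opens (front edge up and back to case +x), stop at 1.75. Starts standing open at 1.55 to 1.7. A stiff hinge: it stays wherever it is left. At about 0.11 the nib on its front meets the spring ball: 15 to 20 N downward near the front edge drives it past, and at about 0.03 to 0.04 it snaps to 0 and is held; pressing on, the force rises steeply (about 14 N per mm). Left above 0.03 it is not caught.
- cover_narrow_hinge (a point): As cover_wide_hinge, for the narrow cover.
- cover_narrow_edge (a point): As cover_wide_edge, for the narrow cover (84 mm wide, otherwise the same sizes).
- cover_narrow (a joint): Angle of the narrow cover, rad, as cover_wide (same hinge and catch). Starts half open at 0.6 to 1.3.
- chisel: Bystander: stone chisel, 215 mm, wooden handle, lying across in front of the jig; origin under its middle.
- dustbrush: Bystander: hand brush lying across in front of the case.
- square: Bystander: flat steel square lying at the left.
- offcut: Bystander: stepped stone offcut, 100 x 70 x 65 mm, at the right.

How it is judged (in metres and radians):
On the way, in this order (a step that is already met when the one before it is completed fails the run):
1. the toggle clamp is flipped open (value of joint clamp above 1.3 rad), for 0.2 s.
2. the block stands upright in the wide tray, let go (x of block_center in the frame of tray_wide between -0.034 and 0.034 m and y of block_center in the frame of tray_wide between -0.035 and 0.035 m and z of block_center in the frame of tray_wide between 0.02 and 0.031 m and angle between block_center's own z axis and vertical below 0.15 rad and contact force between the fingers and block below 0.2 N and linear speed of block below 0.03 m/s), for 0.2 s.
3. both covers are pressed home and caught (value of joint each of cover_wide, cover_narrow below 0.03 rad), for 0.2 s.
At the end, for the whole second after the job is handed in: Block upright (within 0.15 rad) on the floor of the wide tray (centre within 34 mm along x and 35 mm along y of the tray's), small stone still in the narrow tray, both covers shut and held by their catches (under 0.03 rad), clamp open (over 1.3 rad), all at rest (all of step 3 and x of block_center in the frame of tray_wide between -0.034 and 0.034 m and y of block_center in the frame of tray_wide between -0.035 and 0.035 m and z of block_center in the frame of tray_wide between 0.02 and 0.031 m and angle between block_center's own z axis and vertical below 0.15 rad and value of joint clamp above 1.3 rad and x of companion_center in the frame of tray_narrow between -0.045 and 0.045 m and y of companion_center in the frame of tray_narrow between -0.027 and 0.027 m and z of companion_center in the frame of tray_narrow between 0.012 and 0.024 m and linear speed of block below 0.02 m/s and velocity of joint each of cover_wide, cover_narrow below 0.05 rad/s); the robot touches nothing.
It fails at once if the robot leans on the case or its covers with more than 60 N (contact force between any of the arm, the fingers and case above 60 N).
It fails at once if the block is dropped (falls free faster than 0.6 m/s, some 18 mm) (linear speed of block above 0.6 m/s and contact force between the fingers and block below 0.1 N).
It fails at once if a bystander is moved more than 40 mm or knocked over (distance of any of chisel, dustbrush, square, offcut from where it was at the start of the episode above 0.04 m or angle between offcut's own z axis and vertical above 0.6 rad).
It also fails if it takes over 69 s, if anything falls off the work surface, if the arm or the gripper's body presses on something with over 40 N, if the wrist force passes 120 N, or if a joint passes its speed limit or range.

ROBOT

A 6-joint arm with a two-finger parallel gripper is mounted at the origin on the work surface. World frame = base frame: x ahead of the robot, y to its left, z up, the work surface at z = 0. Lengths are in mm, angles in rad, forces in N, time in s.
With the tool pointing down it reaches from about 350 to 775 mm from the base axis. Payload 7.3 kg.
Tool frame: the origin (TCP) lies between the finger pads; the fingertips stand 14 mm ahead of it and the grasp point (between the pads) lies 5 mm behind it; z points along the fingers, y is the line along which they close (so a half turn about z gives the same grasp; the last joint's range is limited). The gripper opens to 92 mm and grips with 3 to 60 N. Pads are 19 mm wide; open, the fingers measure 130 mm over their backs; the gripper's body (75 mm by 190 mm) begins 47 mm behind the grasp point.
Start: joints at [0.961, 0.342, 1.524, -0, 1.275, -0.146], TCP at [234.847, 469.564, 240.741] pointing down, gripper open.
Joint ranges: [-2.53, 2.53], [-0.77, 2.02], [0.04, 2.7], [-1, 4.14], [0.28, 2.66], [-3.11, 3.11]. Speed limits (rad/s): [2.57, 2.57, 3.14, 3.14, 3.14, 3.14].

INTERFACE

Orientations are given as [roll, pitch, yaw] about the fixed x, y, z axes, in that order (R = Rz(yaw) Ry(pitch) Rx(roll)).
In Python, from plant import get_obs, cams, close_job gives the robot as it stands. The module is installed in compiled form; this text tells all that it offers.
- The arm moves only by the shell command python3 -m creep 'ROWS'. ROWS is JSON, a list of rows, each an object of numbers: "hand": the opening, from 0 (shut) to 1 (fully open); "tx", "ty", "tz": the shift along the tool's x, y, z in m; "spin": the turn about the tool's z in degrees. In form: [{"hand": .., "tx": .., "ty": .., "tz": .., "spin": ..}, ...]. A call has 1 to 5 rows; each row shifts and turns the commanded pose from where the row before left it, along the tool's axes as they then stand; what a row does not reach is not made up. A row lasts 1/8 s, in which the tool goes at most 62.5 mm and 10.7 degrees, less where a joint would pass 70% of its speed; a pose out of reach is approached as far as the arm can. A call is refused whole if a number of a shift passes 0.0625 or a number of a turn 10.7, either way. A call with a gripper value outside its range is refused whole. The fingers move at their own pace and stop on an object; the grip force is fixed at half the most. Time passes only in rows, so rows that do not move let the fingers close. It gives the time, the measured TCP pose, the force, the opening and the grip force at its end, in the units of the state.
- get_obs(): the state, without advancing time (a new reading comes with each control period).
- cams.capture(name): name is "scene" or "top" or "wrist"; returns a dict with "color" (384x512x3 uint8, red, green, blue), "K" (3x3 intrinsics, pixels), "R" (3x3) and "t" (3): a world point X has camera coordinates R X + t. Camera axes: x right, y down, z forward; pixel columns grow to the right and rows downward; lengths in mm; the calibration is good to about 2 mm. A picture is of the moment at which its call begins. There is no depth.
- close_job(): hands the job in; it is judged then, once.
The state is a dict: "time": time; "joint_positions": joint angles; "dq": joint speeds; "tau": joint torques, N m; "tool_pos": TCP position; "tcp_rot": TCP orientation; "contact_force": force on the tool from outside, world axes, zero at the start; "moment": the same for the moment, N m; "grip_width": finger opening in mm; "finger_force": force on a finger pad.
Only numpy, scipy, OpenCV 4.12 (cv2) and the standard library are available. Lean on these libraries where they do the work, as an engineer would, in place of code of your own. Each camera call takes 0.05 s, during which the arm holds its last target. There are 200 camera calls.

## Working session

There is one attempt and no reset: what is moved stays moved. The work goes in short steps, Python scripts to look and compute and a shell command to move; the robot and the scene stay as the last step left them, time stands still between calls to the robot, and variables do not carry over. Pictures are saved under pics/ and viewed, at most 10 in all, crops included, and the job is handed in when it is done.

```bash
mkdir -p pics; python3 - <<'E'
from plant import get_obs,cams
import cv2,numpy as np
np.set_printoptions(precision=4,suppress=True)
for n in ["scene","top"]:
    c=cams.capture(n); cv2.imwrite(f"pics/{n}0.png",cv2.resize(c["color"][:,:,::-1],(800,600),interpolation=cv2.INTER_CUBIC)); np.savez(f"{n}0.npz",**c)
    print(n,c["K"],c["R"],c["t"],-c["R"].T@c["t"])
o=get_obs();print(o)
E
```

```text
scene [[368.9964   0.     253.4939]
 [  0.     368.9964 196.8837]
 [  0.       0.       1.    ]] [[ 0.4836  0.8752  0.0133]
 [ 0.7001 -0.3777 -0.606 ]
 [-0.5253  0.3024 -0.7953]] [-207.2952 -228.3191 1649.7636] [1126.7975 -403.6898 1176.5129]
top [[455.3422   0.     257.001 ]
 [  0.     455.3422 189.4774]
 [  0.       0.       1.    ]] [[ 0.1053 -0.9944 -0.0012]
 [-0.9712 -0.1025 -0.2152]
 [ 0.2139  0.0239 -0.9766]] [ -48.5488  477.4116 1352.9566] [ 179.3565  -31.6065 1423.9392]
{'time': 0.1, 'joint_positions': array([ 0.961 ,  0.3427,  1.5249, -0.    ,  1.2754, -0.146 ]), 'dq': array([-0.0005, -0.0022, -0.0026, -0.001 , -0.001 , -0.001 ]), 'tau': array([  0.0016, -43.2005, -24.4695,   0.0718,   0.0526,  -0.0001]), 'tool_pos': array([234.6502, 469.2828, 240.1123]), 'tcp_rot': array([-3.1403, -0.0002,  2.6778]), 'contact_force': array([ 0.3188, -0.2556,  0.4474]), 'moment': array([ 0.0468, -0.0094,  0.0031]), 'finger_force': 0.0, 'grip_width': 91.18634435333047}
```

View pics/scene0.png

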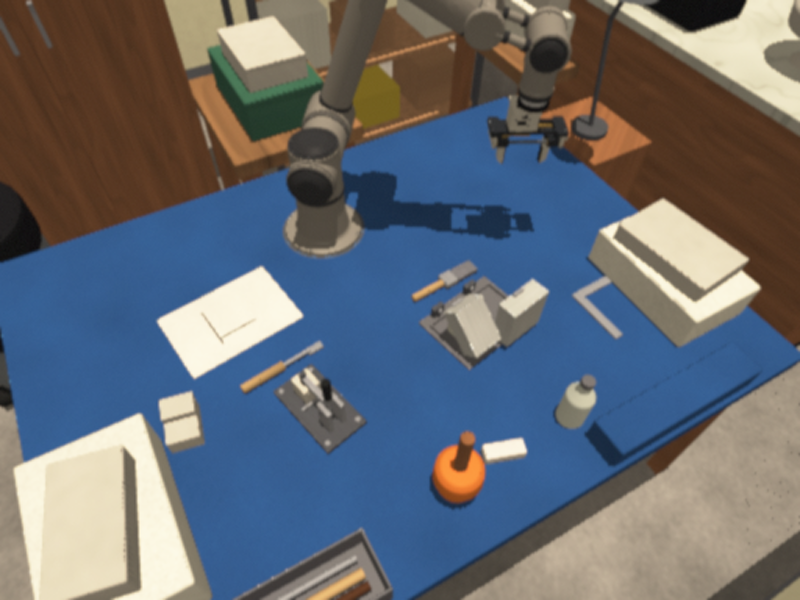

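View pics/top0.png

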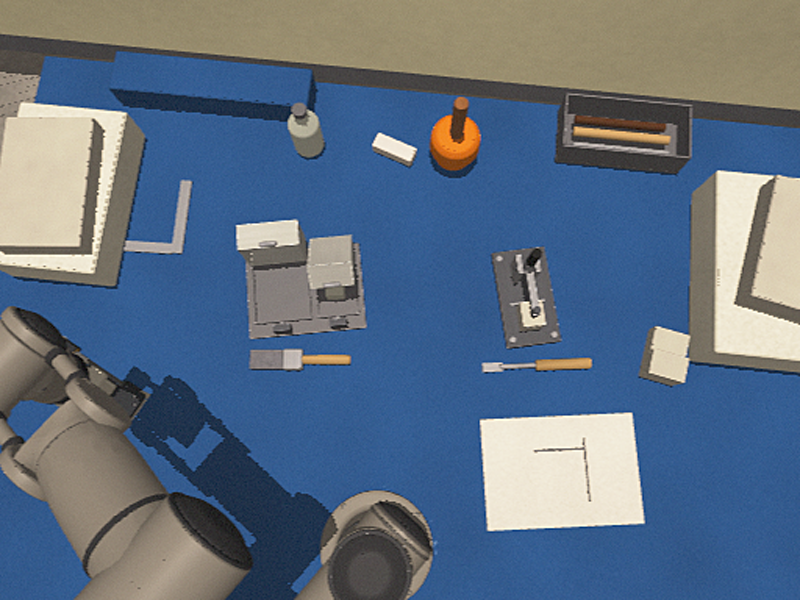

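The scene view shows the robot, the case (about 480,320) with the wide cover upright and the narrow cover half open, and the jig with clamp (about 320,400). In the top view the jig plate spans (492,252)–(562,342) with four bolt heads. The case spans (247,235)–(365,335), wide tray on the left. The brush is at (300,360), the chisel at (537,366), the square at (165,225) and the offcut at (665,355).

```bash
cat > h.py <<'E'
import numpy as np,cv2
np.set_printoptions(precision=4,suppress=True)
def ray(c,uv):
    d=np.linalg.inv(c["K"])@np.array([uv[0],uv[1],1.]); d=c["R"].T@d
    return -c["R"].T@c["t"],d/np.linalg.norm(d)
def plane(c,uv,z):
    o,d=ray(c,uv); return o+d*(z-o[2])/d[2]
def proj(c,X):
    p=c["K"]@(c["R"]@np.asarray(X,float)+c["t"]); return p[:2]/p[2]
def tri(obs):
    A=np.zeros((3,3));b=np.zeros(3)
    P=[ray(c,uv) for c,uv in obs]
    for o,d in P:
        M=np.eye(3)-np.outer(d,d);A+=M;b+=M@o
    X=np.linalg.solve(A,b); return X,[np.linalg.norm(np.cross(X-o,d)) for o,d in P]
def nonblue(c):
    h=cv2.cvtColor(c["color"],cv2.COLOR_RGB2HSV)
    return ((~((h[...,0]>100)&(h[...,0]<125)&(h[...,1]>110)))*255).astype(np.uint8)
E
python3 - <<'E'
from h import *
c=dict(np.load("top0.npz")); m=nonblue(c)
cs,_=cv2.findContours(m,cv2.RETR_EXTERNAL,cv2.CHAIN_APPROX_NONE)
for k in cs:
    if cv2.contourArea(k)>100:
        r=cv2.minAreaRect(k); print(np.array(r[0])*1.5625,cv2.contourArea(k))
def q(p,z): return plane(c,np.array(p)/1.5625,z)
for n,p,z in [("jig bolts",(499,258),12),("",(543,252),12),("",(558,337),12),("",(512,342),12),
 ("case front corners",(249,338),6),("",(366,327),6),("",(358,243),6)]:
    print(n,q(p,z))
E
```

```text
[364.8438 544.5312] 4407.0
[561.4919 470.9044] 7037.5
[535.9649 364.6649] 346.5
[299.2188 359.375 ] 585.5
[ 93.1732 467.3162] 15656.5
[525.739  296.6217] 2091.0
[300.1211 275.8813] 4941.5
[717.9688 277.3438] 9419.0
[393.6288 148.7204] 330.0
[304.5313 129.2188] 563.5
[399.2188 142.1875] 42644.0
jig bolts [ 589.338  -187.9014   12.    ]
 [ 611.6203 -277.0416   12.    ]
 [ 437.9342 -318.0655   12.    ]
 [ 418.1323 -227.0406   12.    ]
case front corners [371.5887 299.6666   6.    ]
 [418.6919  67.7899   6.    ]
 [592.5592 104.8019   6.    ]
```

```bash
python3 -m creep '[{"spin":-9.8,"tz":-0.03},{"spin":-9.8,"tz":-0.03},{"spin":-9.8,"tz":-0.03},{"spin":-9.7}]'; python3 -m creep '[{"tx":-0.024,"ty":-0.052},{"tx":-0.024,"ty":-0.052},{"tx":-0.024,"ty":-0.052},{"tx":-0.024,"ty":-0.052},{"tx":-0.024,"ty":-0.052}]'; python3 -m creep '[{"tx":-0.024,"ty":-0.052},{}]'
cat > snap.py <<'E'
import sys
from plant import cams,get_obs
from h import *
for a in sys.argv[1:]:
    n,k=a.split(":"); c=cams.capture(n); np.savez(f"{n}{k}.npz",**c)
    cv2.imwrite(f"pics/{n}{k}.png",cv2.resize(c["color"][:,:,::-1],(800,600),interpolation=cv2.INTER_CUBIC))
o=get_obs(); print(o["time"],o["tool_pos"],o["tcp_rot"],o["contact_force"],o["grip_width"],o["joint_positions"])
E
python3 snap.py wrist:1; python3 -c "
import numpy as np;c=np.load('wrist1.npz');print(c['K'],c['R'],c['t'],-c['R'].T@c['t'])"
```

```text
0.15 [234.688  469.3146 240.2064] [-3.1405 -0.0001  2.6778] [ 0.417  -0.3471  0.2786] 91.45488158895603 [ 0.961   0.3426  1.5248 -0.      1.2754 -0.146 ]
[[280.88487897   0.         259.29103198]
 [  0.         280.88487897 195.63305971]
 [  0.           0.           1.        ]] [[ 0.44674592  0.8946601  -0.00118179]
 [ 0.85457938 -0.42634004  0.296527  ]
 [ 0.26478703 -0.13348216 -0.95502374]] [-523.48448187  -36.63332008  391.9025626 ] [161.39992143 505.03442567 384.52037101]invalid input at $[0]: expected keys hand, tx, ty, tz, spin
invalid input at $[0]: expected keys hand, tx, ty, tz, spin
invalid input at $[0]: expected keys hand, tx, ty, tz, spin
```

View pics/wrist1.png

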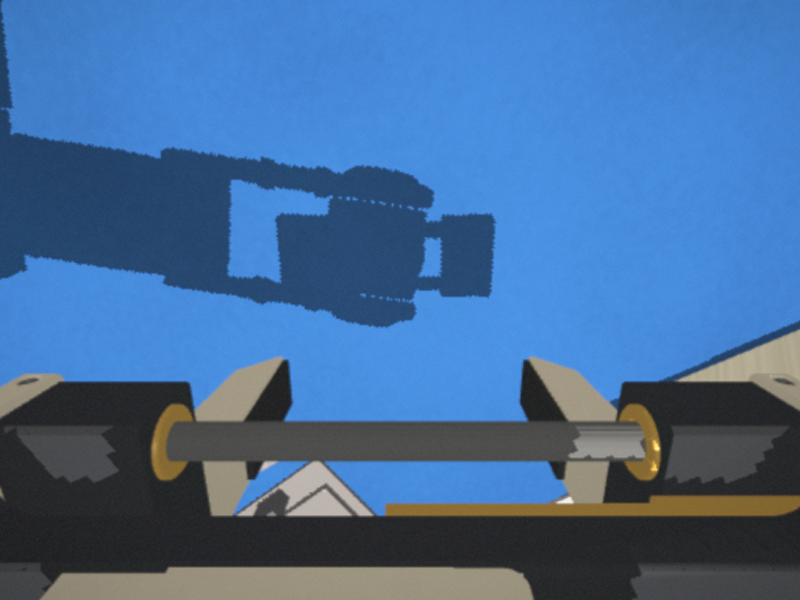

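The wrist view shows the camera on the tool's +x side. The fingers fill the lower part of the picture (row > 360/600), so objects must lie under the camera, on the tool's +x side.

```bash
python3 -m creep '[{"hand":1,"tx":0,"ty":0,"tz":-0.03,"spin":-9.8},{"hand":1,"tx":0,"ty":0,"tz":-0.03,"spin":-9.8},{"hand":1,"tx":0,"ty":0,"tz":-0.03,"spin":-9.8},{"hand":1,"tx":0,"ty":0,"tz":-0.02,"spin":-9.7}]'; python3 -m creep '[{"hand":1,"tx":-0.033,"ty":-0.045,"tz":0,"spin":0},{"hand":1,"tx":-0.033,"ty":-0.045,"tz":0,"spin":0},{"hand":1,"tx":-0.033,"ty":-0.045,"tz":0,"spin":0},{"hand":1,"tx":-0.033,"ty":-0.045,"tz":0,"spin":0},{"hand":1,"tx":-0.033,"ty":-0.045,"tz":0,"spin":0}]';python3 -m creep '[{"hand":1,"tx":-0.033,"ty":-0.045,"tz":0,"spin":0},{"hand":1,"tx":-0.033,"ty":-0.045,"tz":0,"spin":0},{"hand":1,"tx":0,"ty":0,"tz":0,"spin":0}]'
python3 snap.py wrist:2
```

```text
time: 0.65
tool_pos: [234.9, 469.6, 352.0]
tcp_rot: [3.141, 0.001, -2.917]
contact_force: [0.4, -0.4, -0.9]
grip_width: 91.7
finger_force: 0.0
time: 1.27
tool_pos: [445.8, 284.3, 350.5]
tcp_rot: [3.141, -0.0, -2.923]
contact_force: [0.2, 1.2, 0.5]
grip_width: 92.2
finger_force: 0.0
time: 1.65
tool_pos: [530.8, 209.3, 349.3]
tcp_rot: [-3.141, -0.002, -2.928]
contact_force: [-1.5, 1.3, -0.6]
grip_width: 91.9
finger_force: 0.0
1.7 [529.3925 210.8875 349.6971] [ 3.1414 -0.0018 -2.9261] [-0.5537  0.8472 -0.3417] 91.67558479372784 [ 0.2445  0.374   1.1805  0.0003  1.5889 -1.5419]
```

View pics/wrist2.png

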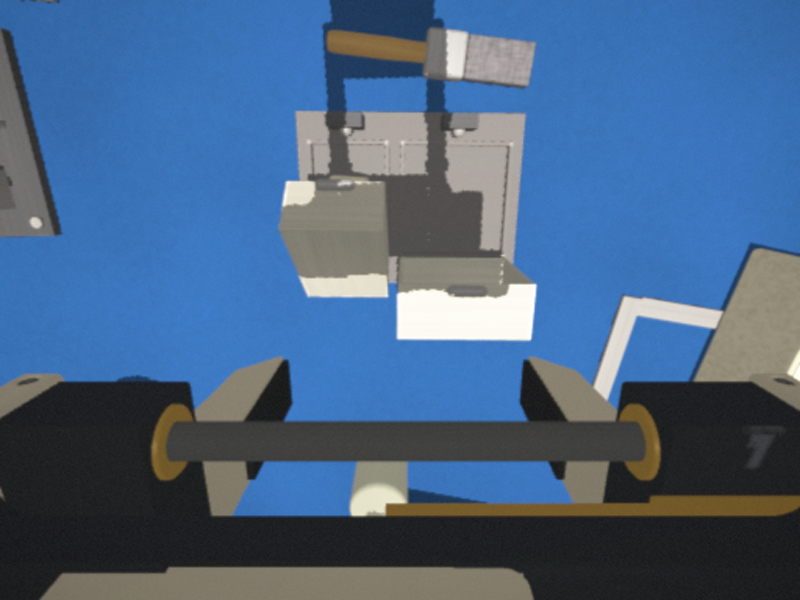

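The picture shows the case square-on. The plate's front corners are at (296,112) and (526,114), the wide tray's inner rim is around (402–512, 144), and the catch housings are at (347,122) and (459,122). The wide cover's front face with its nib is at (465,312) and the narrow cover is at (335,240). Next: a second view, then the jig.

```bash
python3 -m creep '[{"hand":1,"tx":0.03,"ty":-0.05,"tz":0,"spin":0},{"hand":1,"tx":0,"ty":0,"tz":0,"spin":0},{"hand":1,"tx":0,"ty":0,"tz":0,"spin":0}]'; python3 snap.py wrist:3; python3 -m creep '[{"hand":1,"tx":0.001,"ty":-0.057,"tz":0,"spin":0},{"hand":1,"tx":0.001,"ty":-0.057,"tz":0,"spin":0},{"hand":1,"tx":0.001,"ty":-0.057,"tz":0,"spin":0},{"hand":1,"tx":0.001,"ty":-0.057,"tz":0,"spin":0},{"hand":1,"tx":0.001,"ty":-0.057,"tz":0,"spin":0}]';python3 -m creep '[{"hand":1,"tx":0.001,"ty":-0.057,"tz":0,"spin":0},{"hand":1,"tx":0,"ty":0,"tz":0,"spin":0},{"hand":1,"tx":0,"ty":0,"tz":0,"spin":0}]'; python3 snap.py wrist:4
python3 -m creep '[{"hand":0,"tx":0,"ty":-0.06,"tz":0,"spin":0},{"hand":0,"tx":0,"ty":0,"tz":0,"spin":0},{"hand":0,"tx":0,"ty":0,"tz":0,"spin":0}]'; python3 snap.py wrist:5
python3 -c "
import cv2,numpy as np
a=cv2.imread('pics/wrist4.png');b=cv2.imread('pics/wrist5.png');c=cv2.imread('pics/wrist3.png')
r=lambda i:cv2.resize(i[:400],(800,400))
cv2.imwrite('pics/m45.png',cv2.resize(np.vstack([a[:375],b[:375]]),(800,600))[:])"
```

```text
time: 2.08
tool_pos: [509.7, 157.9, 351.2]
tcp_rot: [3.141, 0.001, -2.922]
contact_force: [0.7, 0.1, 0.9]
grip_width: 91.9
finger_force: 0.0
2.125 [509.8821 158.1049 351.0388] [ 3.141   0.0007 -2.9216] [ 0.3835  0.0989 -0.2285] 91.66564811156539 [ 0.1567  0.2991  1.2849  0.0006  1.5569 -1.6341]
time: 2.75
tool_pos: [568.0, -122.8, 350.7]
tcp_rot: [3.141, 0.001, -2.921]
contact_force: [0.6, 0.1, -0.3]
grip_width: 92.1
finger_force: 0.0
time: 3.12
tool_pos: [579.0, -177.0, 350.3]
tcp_rot: [3.14, -0.0, -2.922]
contact_force: [0.7, 0.9, -0.1]
grip_width: 91.5
finger_force: 0.0
3.175 [ 578.8962 -176.5129  350.7071] [ 3.1409  0.0002 -2.921 ] [0.4046 0.3482 0.8935] 91.81741265334557 [-0.4229  0.4469  1.0664  0.0007  1.6286 -2.2143]
time: 3.55
tool_pos: [591.8, -235.2, 350.9]
tcp_rot: [3.141, 0.0, -2.921]
contact_force: [-0.8, 0.1, -0.4]
grip_width: 66.4
finger_force: 0.0
3.6 [ 591.7319 -235.022   351.1535] [ 3.1413  0.0005 -2.9211] [ 0.2208 -0.2226  0.0927] 62.399957997803504 [-0.4986  0.5158  0.9541  0.0006  1.6715 -2.2899]
```

View pics/m45.png

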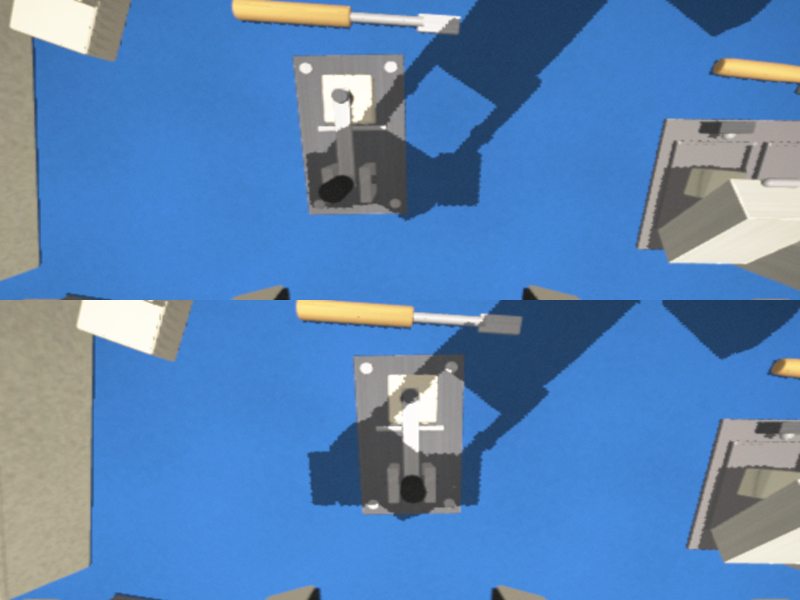

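The upper half (w4) and lower half (w5) show the jig plate, the pale block top, the arm pad, the black handle top (336,188 and 413,489) and the plate corners. The chisel lies in front.

```bash
python3 - <<'E'
from h import *
C={k:dict(np.load(f"wrist{k}.npz")) for k in (2,3,4,5)}
def sub(c,p,w=4):
    g=cv2.cvtColor(c["color"],cv2.COLOR_RGB2GRAY)
    q=np.array([[p]],np.float32)/1.5625
    return cv2.cornerSubPix(g,q.copy(),(w,w),(-1,-1),(3,30,0.01))[0,0]
P4=[(293,70),(402,69),(407,266),(309,267)];P5=[(354,69),(464,69),(462,267),(362,269)]
X=[]
for a,b in zip(P4,P5):
    u,v=sub(C[4],a),sub(C[5],b); t,r=tri([(C[4],u),(C[5],v)])
    z=(plane(C[4],u,12)+plane(C[5],v,12))/2; X.append(z); print(u*1.5625,v*1.5625,t,r[0],z)
X=np.array(X); c0=X.mean(0); ax=(X[2]+X[3]-X[0]-X[1]); yaw=np.arctan2(ax[1],ax[0]); print("jig",c0,yaw,np.linalg.norm(ax)/2, np.linalg.norm(X[0]-X[1]))
# black handle blob
for k,p in ((4,(336,235)),(5,(413,236))):
    h=C[k]["color"].max(2)<38; n,l,s,ce=cv2.connectedComponentsWithStats(h.astype(np.uint8))
    i=np.argmin([np.linalg.norm(x*1.5625-p)if a>30 else 1e9 for x,a in zip(ce,s[:,4])]); print("handle",k,s[i],ce[i]*1.5625)
    h=cv2.cvtColor(C[k]["color"],cv2.COLOR_RGB2HSV)
# pale block top
Tb=[]
for k in (4,5):
    im=C[k]["color"].astype(int); m=((im[...,0]>im[...,2]+12)&(im.max(2)>70)).astype(np.uint8)
    x0=[250,350][k-4]; m[:, :int((x0+30)/1.5625)]=0; m[:, int((x0+190)/1.5625):]=0; m[:int(80/1.5625)]=0;m[int(165/1.5625):]=0
    ys,xs=np.nonzero(m); print("block",k,xs.min()*1.5625,xs.max()*1.5625,ys.min()*1.5625,ys.max()*1.5625,len(xs))
R=np.array([[np.cos(yaw),-np.sin(yaw)],[np.sin(yaw),np.cos(yaw)]])
for n,p,z in (("block",(-45,0),62),("handle",(45,0),176)):
    w=np.r_[c0[:2]+R@p,z]; print(n,w,[proj(C[k],w)*1.5625 for k in(4,5)])
# case
P2=[(296,112),(526,114)]
u=[sub(C[2],p) for p in P2]; print([plane(C[2],x,6) for x in u])
g=nonblue(C[3]); cs,_=cv2.findContours(g,0,2)
for k in cs:
    if cv2.contourArea(k)>1500: print(cv2.approxPolyDP(k,3,True)[:,0]*1.5625)
E
```

```text
[293.4461  69.9239] [353.5735  69.6919] [ 430.7827 -323.7993    7.1203] 0.17228264439943544 [ 431.5291 -322.802    12.    ]
[401.7376  68.7131] [463.0756  67.8116] [ 407.7148 -218.3063   17.1945] 0.4772713604456445 [ 406.6509 -218.2356   12.    ]
[407. 266.] [462. 267.] [ 596.7808 -170.506    27.3595] 0.5640043375525269 [ 599.7793 -168.7317   12.    ]
[308.0388 267.4042] [362. 269.] [ 624.6639 -276.6211   17.645 ] 0.93767455157305 [ 626.0713 -277.2272   12.    ]
jig [ 516.0077 -246.7491   12.    ] 0.24050932781812603 199.57983932356748 107.48516181603496
handle 4 [204 141  22  21 286] [335.5114 235.8392]
handle 5 [257 142  14  20 170] [411.4338 235.4687]
block 4 301.5625 373.4375 89.0625 162.5 455
block 5 387.5 437.5 92.1875 156.25 583
block [ 472.3029 -257.468    62.    ] [array([344.3543, 123.795 ]), array([409.7719, 123.9518])]
handle [ 559.7124 -236.0302  176.    ] [array([331.4449, 241.6412]), array([413.5607, 241.692 ])]
[array([417.9151,  69.0224,   6.    ]), array([370.6517, 299.6948,   6.    ])]
[[  0.     385.9375]
 [  0.     598.4375]
 [798.4375 598.4375]
 [798.4375 278.125 ]
 [781.25   278.125 ]
 [751.5625 335.9375]
 [654.6875 320.3125]
 [615.625  409.375 ]
 [576.5625 370.3125]
 [582.8125 320.3125]
 [548.4375 290.625 ]
 [564.0625 146.875 ]
 [340.625  143.75  ]
 [335.9375 265.625 ]
 [350.     321.875 ]
 [428.125  323.4375]
 [435.9375 307.8125]
 [445.3125 368.75  ]
 [521.875  371.875 ]
 [526.5625 421.875 ]
 [284.375  421.875 ]
 [289.0625 392.1875]
 [281.25   356.25  ]
 [234.375  370.3125]
 [195.3125 407.8125]
 [185.9375 382.8125]
 [ 65.625  382.8125]
 [ 57.8125 373.4375]
 [ 23.4375 373.4375]]
[[375.      85.9375]
 [464.0625  96.875 ]
 [475.     112.5   ]
 [568.75   120.3125]
 [576.5625  89.0625]
 [573.4375  78.125 ]
 [481.25    64.0625]
 [467.1875  78.125 ]
 [376.5625  65.625 ]]
[[  0.      62.5   ]
 [  3.125  260.9375]
 [104.6875 257.8125]
 [ 62.5     65.625 ]]
```

View pics/wrist3.png

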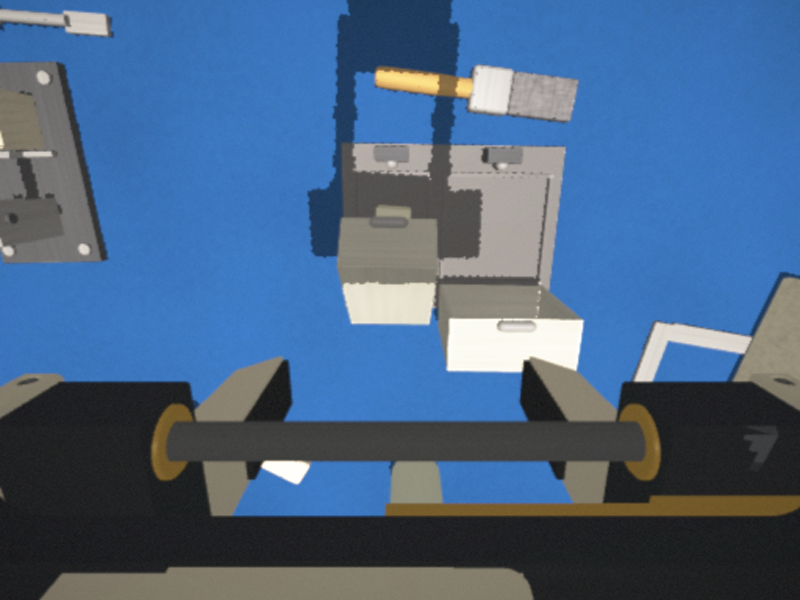

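```bash
python3 -m creep '[{"hand":0,"tx":0.025,"ty":0.0017,"tz":0,"spin":-1.1},{"hand":0,"tx":0.025,"ty":0.0017,"tz":0.04,"spin":0},{"hand":0,"tx":0.0266,"ty":0.0017,"tz":0.05,"spin":0},{"hand":0,"tx":0,"ty":0.0017,"tz":0.05,"spin":0},{"hand":0,"tx":0,"ty":0,"tz":0.052,"spin":0}]'; python3 -m creep '[{"hand":0,"tx":0,"ty":0,"tz":0,"spin":0},{"hand":0,"tx":0,"ty":0,"tz":0,"spin":0},{"hand":0,"tx":0,"ty":0,"tz":0,"spin":0}]'; python3 snap.py scene:1 top:1
python3 - <<'E'
from h import *
from plant import get_obs
p=get_obs()["tool_pos"]; e=np.array([.9712,.2382]);f=np.array([-.2382,.9712]);d=p[:2]-[559.7,-236.0];print("e,f",d@e,d@f)
a=cv2.imread('pics/scene1.png')[300:500,200:500];b=cv2.imread('pics/top1.png')[200:400,420:620]
cv2.imwrite('pics/m1.png',np.hstack([cv2.resize(a,(480,320)),cv2.resize(b,(320,320))]))
E
```

```text
time: 4.22
tool_pos: [515.6, -246.3, 158.7]
tcp_rot: [-3.14, 0.002, -2.902]
contact_force: [-0.5, -1.0, -0.9]
grip_width: 12.3
finger_force: 0.0
time: 4.6
tool_pos: [516.8, -248.3, 161.4]
tcp_rot: [-3.138, 0.003, -2.903]
contact_force: [0.2, -0.1, -0.1]
grip_width: 0.5
finger_force: 0.0
4.7 [ 516.2768 -248.1716  160.6066] [-3.1392  0.0024 -2.9035] [ 0.2071  0.8308 -0.2298] 0.6389391653911755 [-0.5819  0.4992  1.5081  0.0001  1.1309 -2.3908]
e,f -45.071914712066565 -1.4776138458259689
```

View pics/m1.png

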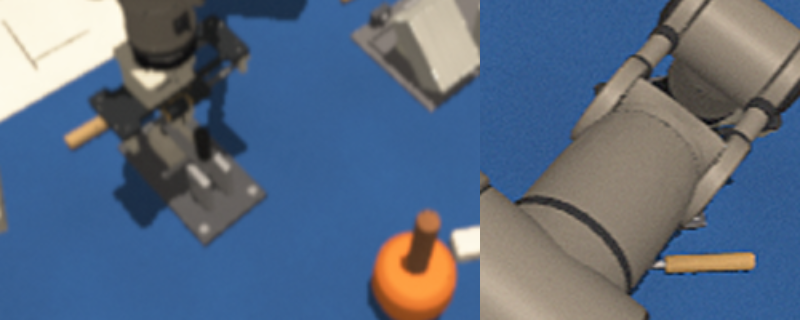

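Left: the closed fingers (about 190,130) stand just on the robot side of the black handle (205,145), above the arm. Pushing now.

```bash
python3 -m creep '[{"hand":0,"tx":-0.02,"ty":0.001,"tz":0,"spin":0},{"hand":0,"tx":-0.018,"ty":0,"tz":0.001,"spin":0},{"hand":0,"tx":-0.018,"ty":0,"tz":0.004,"spin":0},{"hand":0,"tx":-0.016,"ty":0,"tz":0.006,"spin":0},{"hand":0,"tx":-0.012,"ty":0,"tz":0.007,"spin":0}]';python3 -m creep '[{"hand":0,"tx":-0.014,"ty":0,"tz":0.01,"spin":0},{"hand":0,"tx":-0.004,"ty":0,"tz":0,"spin":0},{"hand":0,"tx":0,"ty":0,"tz":-0.0625,"spin":0},{"hand":0,"tx":0,"ty":0,"tz":-0.0625,"spin":0},{"hand":1,"tx":0,"ty":0,"tz":-0.0625,"spin":0}]'; python3 -m creep '[{"hand":1,"tx":-0.02,"ty":0,"tz":-0.02,"spin":0},{"hand":1,"tx":0,"ty":0,"tz":0,"spin":0},{"hand":1,"tx":0,"ty":0,"tz":0,"spin":0}]'; python3 snap.py wrist:6;python3 -m creep '[{"hand":1,"tx":0.01,"ty":-0.06,"tz":0,"spin":0},{"hand":1,"tx":0,"ty":0,"tz":0,"spin":0},{"hand":1,"tx":0,"ty":0,"tz":0,"spin":0}]'; python3 snap.py wrist:7
python3 -c "
import cv2,numpy as np
a=cv2.imread('pics/wrist6.png');b=cv2.imread('pics/wrist7.png')
cv2.imwrite('pics/m67.png',np.hstack([a[:450,150:550],b[:450,150:550]]))"
```

```text
time: 5.32
tool_pos: [597.7, -226.9, 140.7]
tcp_rot: [-3.141, 0.001, -2.904]
contact_force: [-0.6, -0.4, 0.2]
grip_width: 0.6
finger_force: 0.0
time: 5.95
tool_pos: [614.0, -222.8, 320.5]
tcp_rot: [-3.141, 0.0, -2.904]
contact_force: [1.0, -0.0, -0.4]
grip_width: 6.9
finger_force: 0.0
time: 6.32
tool_pos: [633.0, -218.1, 336.3]
tcp_rot: [3.14, -0.003, -2.904]
contact_force: [0.5, -0.2, -0.7]
grip_width: 36.0
finger_force: 0.0
6.375 [ 632.8733 -218.1784  336.1683] [ 3.1393 -0.003  -2.9041] [-0.0763 -0.3558  0.2659] 39.916564242274326 [-0.4463  0.5951  0.8586 -0.0001  1.6917 -2.2546]
time: 6.75
tool_pos: [637.6, -278.9, 336.8]
tcp_rot: [3.139, -0.002, -2.905]
contact_force: [-1.2, 1.1, -0.6]
grip_width: 69.8
finger_force: 0.0
6.8 [ 637.854 -278.211  337.421] [ 3.14   -0.001  -2.9037] [-0.3177 -0.4769  0.3814] 73.815746500776 [-0.5215  0.6597  0.7406  0.0005  1.7431 -2.3301]
```

View pics/m67.png

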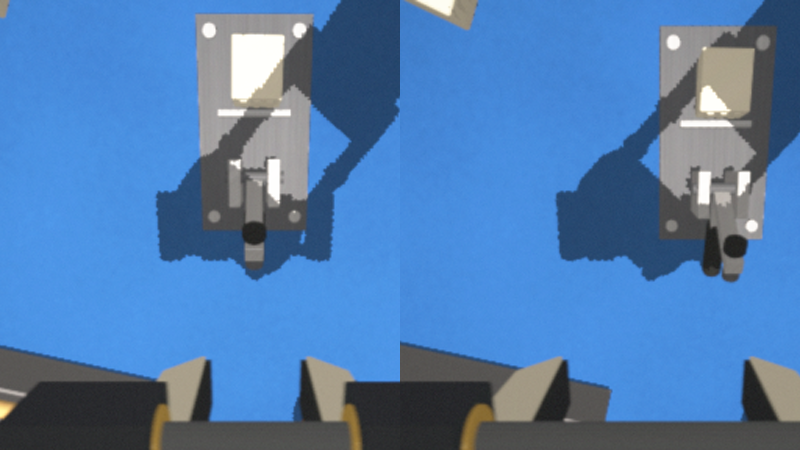

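The clamp is open: the arm leans back and the handle is down behind. The block stands free, its top at about (258,68) in the left panel and (725,78) in the right panel.

```bash
python3 - <<'E'
from h import *
C={k:dict(np.load(f"wrist{k}.npz")) for k in (2,3,6,7)}
import itertools
c0=np.array([516.0,-246.75]);yaw=.2405;R=np.array([[np.cos(yaw),-np.sin(yaw)],[np.sin(yaw),np.cos(yaw)]])
pts=[]
for k,(a,b) in ((6,((360,455))),(7,(420,520))):
    im=C[k]["color"].astype(int); m=((im[...,0]>im[...,2]+10)&(im.max(2)>70)).astype(np.uint8)
    m[:, :int(a/1.5625)]=0; m[:, int(b/1.5625):]=0;m[:int(20/1.5625)]=0;m[int(125/1.5625):]=0
    n,l,s,ce=cv2.connectedComponentsWithStats(m);i=1+np.argmax(s[1:,4]);mm=(l==i).astype(np.uint8)
    cs,_=cv2.findContours(mm,0,1); hull=cv2.convexHull(cs[0])[:,0]
    print(k,"bbox800",(s[i][:4])*1.5625)
    pred=np.array([proj(C[k],np.r_[c0+R@[-45+x,y],z])*1.5625 for x,y,z in itertools.product((-28,28),(-22,22),(12,62))]);print(" pred",pred.min(0),pred.max(0)-pred.min(0))
    # rows of near-camera top: width at rows
    for r in range(int(s[i][1]),int(s[i][1]+s[i][3]),6):
        x=np.nonzero(mm[r])[0]; print("  row",r*1.5625,(x.min())*1.5625,(x.max()+1)*1.5625)
    pts.append(hull)
    for n,p,z in (("plate",(-100,55),12),("plate",(-100,-55),12),("plate",(100,-55),12),("plate",(100,55),12)): print("  ",n,proj(C[k],np.r_[c0+R@p,z])*1.5625)
    nb=nonblue(C[k]);nb[:, :int(330/1.5625)]=0;nb[220:]=0;nb[:5]=0
    cs,_=cv2.findContours(nb,0,2);kk=max(cs,key=cv2.contourArea);print(cv2.approxPolyDP(kk,2,True)[:,0].tolist())
# case
g=np.array([482.5,202.4]);y=.202;Rc=np.array([[np.cos(y),-np.sin(y)],[np.sin(y),np.cos(y)]])
for k in (2,3):
    print(k,[proj(C[k],np.r_[g+Rc@p,z])*1.5625 for p,z in (((-90,-118),6),((-90,118),6),((-79-7,48-17),38),((-79-7,48+17),38),((-79,-64),38))])
E
python3 -c "
import cv2
a=cv2.imread('pics/wrist2.png')[95:355,270:560];cv2.imwrite('pics/c2.png',cv2.resize(a,(670,600),interpolation=cv2.INTER_CUBIC))"
```

```text
6 bbox800 [379.6875  32.8125  56.25    76.5625]
 pred [377.7476  30.6538] [52.5575 80.4755]
  row 32.8125 382.8125 403.125
  row 42.1875 381.25 434.375
  row 51.5625 381.25 434.375
  row 60.9375 379.6875 434.375
  row 70.3125 379.6875 432.8125
  row 79.6875 379.6875 432.8125
  row 89.0625 379.6875 432.8125
  row 98.4375 381.25 432.8125
  row 107.8125 420.3125 421.875
   plate [463.2028  13.8368]
   plate [344.6621  14.0252]
   plate [352.6963 230.8694]
   plate [456.2676 230.6178]
[[221, 9], [225, 142], [228, 147], [250, 147], [253, 154], [253, 170], [261, 172], [264, 168], [266, 147], [291, 146], [296, 9]]
7 bbox800 [445.3125  46.875   59.375   71.875 ]
 pred [442.486   43.6321] [58.5237 77.9484]
  row 46.875 453.125 493.75
  row 56.25 448.4375 504.6875
  row 65.625 446.875 503.125
  row 75.0 446.875 503.125
  row 84.375 445.3125 503.125
  row 93.75 445.3125 501.5625
  row 103.125 445.3125 501.5625
  row 112.5 445.3125 498.4375
   plate [526.7554  25.5773]
   plate [409.1656  25.8787]
   plate [409.2137 239.7272]
   plate [512.0124 239.3813]
[[263, 16], [262, 152], [290, 152], [290, 173], [297, 176], [302, 168], [303, 178], [310, 179], [315, 172], [317, 154], [327, 152], [336, 17]]
2 [array([294.5412, 110.2757]), array([525.0667, 113.3474]), array([442.5693, 112.543 ]), array([478.0784, 113.016 ]), array([343.4646, 119.1324])]
3 [array([340.838 , 141.8775]), array([565.8079, 146.238 ]), array([488.319 , 147.2576]), array([522.8877, 147.9264]), array([391.4791, 152.9411])]
```

View pics/c2.png

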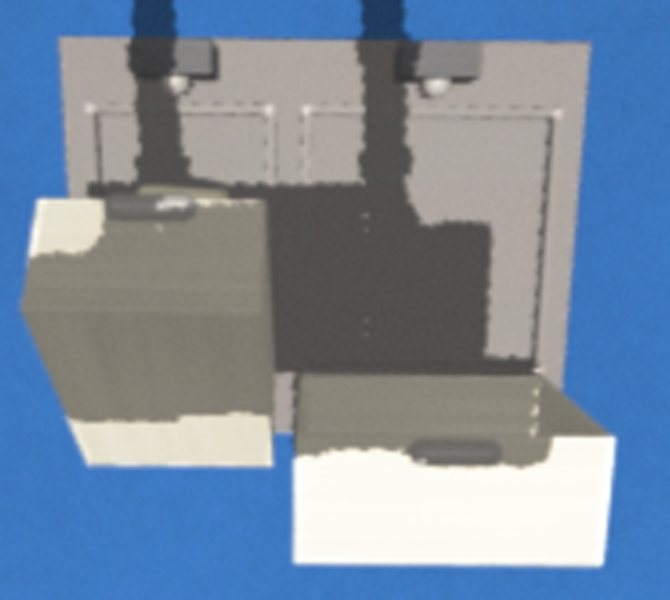

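The crop shows the inner rim corners: wide at (306,108) and (557,115), narrow at (90,108) and (270,108). The narrow cover's top front edge is at row ~308, and the wide cover's front wall faces up. Next, the covers' geometry.

```bash
python3 - <<'E'
from h import *
from plant import get_obs
C={k:dict(np.load(f"wrist{k}.npz")) for k in (2,3)}
g=np.array([482.5,202.4]);y=.202;Rc=np.array([[np.cos(y),-np.sin(y)],[np.sin(y),np.cos(y)]])
loc=lambda X:np.r_[Rc.T@(X[:2]-g),X[2]]
def cr(u,v): return np.array([u/2.31+270,v/2.307+95])/1.5625
for n,p in (("wide",(306,108)),("wide",(557,115)),("nar",(90,108)),("nar",(270,108))): print(n,loc(plane(C[2],cr(*p),14)))
for a,b in (((22,308),(338,281)),((272,310),(436,283))):
    t,r=tri([(C[2],cr(*a)),(C[3],np.array(b)/1.5625)]); print("nar edge",loc(t),r)
# wide front wall: outer corners; w3 (446,370),(580,370)
for a,b in (((295,565),(446,370)),((603,567),(578,370)),((613,436),(582,320))):
    t,r=tri([(C[2],cr(*a)),(C[3],np.array(b)/1.5625)]); print("wide",loc(t),r)
for a in (.6,.7,.8,.9,1.,1.1,1.2):
    x=-8+60-120*np.cos(a)+50*np.sin(a); z=16+120*np.sin(a)+50*np.cos(a)
    print(a,x,z,[proj(C[k],np.r_[g+Rc@[x,-64],z])*1.5625 for k in (2,3)])
o=get_obs();print(loc(o["tool_pos"]))
E
```

```text
wide [-60.6289  -7.256   14.    ]
wide [-59.0749 104.4468  14.    ]
nar [ -59.45  -103.185   14.   ]
nar [-60.4324 -23.2434  14.    ]
nar edge [ 10.2705 -94.2055 187.4382] [np.float64(4.745168837180683), np.float64(4.745168837180739)]
nar edge [ 12.5361 -20.9927 175.5309] [np.float64(6.596996062017632), np.float64(6.5969960620176415)]
wide [114.3132  -9.0281 122.3635] [np.float64(0.0903812677829942), np.float64(0.09038126778305094)]
wide [109.1397 109.8821 131.043 ] [np.float64(1.2776741019464881), np.float64(1.2776741019464755)]
wide [ 58.4725 106.9373 133.0498] [np.float64(0.7063395363880058), np.float64(0.7063395363879219)]
0.6 -18.808150119409635 125.02387755288815 [array([331.2036, 187.3772]), array([387.8663, 225.4922])]
0.7 -7.5701781122540694 131.54823183274735 [array([330.4193, 202.1254]), array([387.4929, 240.122 ])]
0.8 4.262999423316288 136.918066375301 [array([329.8879, 217.725 ]), array([387.1624, 255.4353])]
0.9 16.57314928889445 141.07972756883123 [array([329.6238, 233.8603]), array([386.8824, 271.1246])]
1.0 29.237272536218057 143.99163347035457 [array([329.6336, 250.1936]), array([386.6586, 286.8664])]
1.1 42.128833432002494 145.62468927865112 [array([329.9148, 266.3828]), array([386.4954, 302.3371])]
1.2 55.11902376116048 145.96257803990085 [array([330.4564, 282.0976]), array([386.3948, 317.2286])]
[  55.7707 -502.0074  337.421 ]
```

```bash
python3 -m creep '[{"hand":0,"tx":0.008,"ty":0.0,"tz":0,"spin":2.06},{"hand":0,"tx":0,"ty":0.055,"tz":0,"spin":0},{"hand":0,"tx":0,"ty":0.055,"tz":0,"spin":0},{"hand":0,"tx":0,"ty":0.055,"tz":0,"spin":0},{"hand":0,"tx":0,"ty":0.055,"tz":0,"spin":0}]'; python3 -m creep '[{"hand":0,"tx":0,"ty":0.055,"tz":0,"spin":0},{"hand":0,"tx":0,"ty":0.055,"tz":0,"spin":0},{"hand":0,"tx":0,"ty":0.055,"tz":0,"spin":0},{"hand":0,"tx":0,"ty":0.053,"tz":0,"spin":0},{"hand":0,"tx":0,"ty":0,"tz":0.04,"spin":0}]'; python3 -m creep '[{"hand":0,"tx":0,"ty":0,"tz":0.05,"spin":0},{"hand":0,"tx":0,"ty":0,"tz":0.03,"spin":0},{"hand":0,"tx":0,"ty":0,"tz":0,"spin":0},{"hand":0,"tx":0,"ty":0,"tz":0,"spin":0}]'
cat > loc.py <<'E'
from h import *
from plant import get_obs
o=get_obs();g=np.array([482.5,202.4]);y=.202;Rc=np.array([[np.cos(y),-np.sin(y)],[np.sin(y),np.cos(y)]])
print("t",o["time"],"case",np.r_[Rc.T@(o["tool_pos"][:2]-g),o["tool_pos"][2]],"yaw",o["tcp_rot"][2]-y+np.pi,"F",o["contact_force"],o["grip_width"],o["finger_force"])
E
python3 snap.py scene:2; python3 loc.py
python3 -c "
import cv2
a=cv2.imread('pics/scene2.png')[150:450,350:650];cv2.imwrite('pics/s2.png',cv2.resize(a,(600,600),interpolation=cv2.INTER_CUBIC))"
```

```text
time: 7.42
tool_pos: [584.9, -62.8, 338.8]
tcp_rot: [-3.141, 0.001, -2.94]
contact_force: [0.8, -0.4, 1.4]
grip_width: 33.1
finger_force: 0.0
time: 8.05
tool_pos: [542.1, 152.6, 301.3]
tcp_rot: [3.141, 0.008, -2.935]
contact_force: [0.6, -0.3, -0.9]
grip_width: 0.5
finger_force: 0.0
time: 8.55
tool_pos: [543.0, 148.6, 220.0]
tcp_rot: [-3.141, 0.003, -2.94]
contact_force: [0.7, -0.2, 0.3]
grip_width: 0.6
finger_force: 0.0
8.6 [543.2813 148.6473 220.3284] [-3.1414  0.0037 -2.9398] [ 0.083  -0.2895 -0.4598] 0.5169604257877725 [ 0.131   0.4263  1.4526  0.0001  1.2591 -1.6416]
t 8.6 case [ 48.7611 -64.8542 220.3284] yaw -0.00022884037183912298 F [ 0.083  -0.2895 -0.4598] 0.5169604257877725 0.0
```

View pics/s2.png

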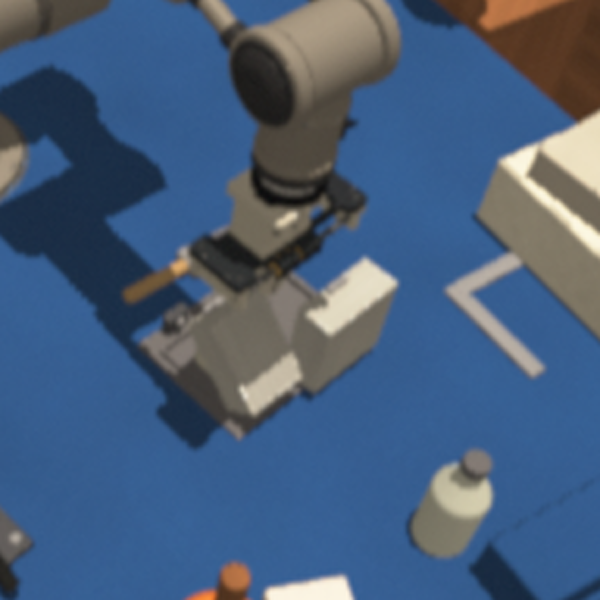

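The gripper hangs behind the half-open narrow cover's front edge (about 250,290), with the wide cover upright at the right. Next: descend and check for contact.

```bash
python3 -m creep '[{"hand":0,"tx":0,"ty":0,"tz":0.03,"spin":0},{"hand":0,"tx":0,"ty":0,"tz":0.03,"spin":0},{"hand":0,"tx":0,"ty":0,"tz":0,"spin":0}]'; python3 -m creep '[{"hand":0,"tx":0.009,"ty":0,"tz":0.009,"spin":0},{"hand":0,"tx":0.009,"ty":0,"tz":0.009,"spin":0},{"hand":0,"tx":0.01,"ty":0,"tz":0.005,"spin":0},{"hand":0,"tx":0,"ty":0,"tz":0,"spin":0}]'; python3 loc.py
```

```text
time: 8.98
tool_pos: [542.0, 148.3, 157.9]
tcp_rot: [3.141, -0.002, -2.94]
contact_force: [-0.0, 0.2, 0.6]
grip_width: 0.4
finger_force: 0.0
time: 9.48
tool_pos: [514.2, 142.7, 135.2]
tcp_rot: [3.141, -0.001, -2.94]
contact_force: [-0.4, 0.6, 0.7]
grip_width: 0.5
finger_force: 0.0
t 9.475 case [ 19.0706 -64.8734 135.2263] yaw -0.0001378979076522846 F [-0.3805  0.6222  0.6985] 0.505067643568585 0.0
```

```bash
python3 -m creep '[{"hand":0,"tx":0.01,"ty":0,"tz":0.003,"spin":0},{"hand":0,"tx":0.01,"ty":0,"tz":0.007,"spin":0},{"hand":0,"tx":0.009,"ty":0,"tz":0.007,"spin":0},{"hand":0,"tx":0.008,"ty":0,"tz":0.009,"spin":0},{"hand":0,"tx":0.009,"ty":0,"tz":0.008,"spin":0}]'; python3 -m creep '[{"hand":0,"tx":0.006,"ty":0,"tz":0.003,"spin":0},{"hand":0,"tx":0.006,"ty":0,"tz":0.002,"spin":0},{"hand":0,"tx":0,"ty":0,"tz":0,"spin":0}]'; python3 loc.py; python3 snap.py scene:3
python3 -c "
import cv2
a=cv2.imread('pics/scene3.png')[200:400,400:600];cv2.imwrite('pics/s3.png',cv2.resize(a,(600,600),interpolation=cv2.INTER_CUBIC))"
```

```text
time: 10.1
tool_pos: [469.5, 133.5, 100.5]
tcp_rot: [3.141, -0.0, -2.94]
contact_force: [1.2, -1.3, 1.4]
grip_width: 0.2
finger_force: 0.2
time: 10.48
tool_pos: [458.0, 131.1, 96.2]
tcp_rot: [3.141, -0.0, -2.94]
contact_force: [-0.3, -0.8, 1.2]
grip_width: 0.2
finger_force: 0.0
t 10.475 case [-38.3382 -64.8877  96.207 ] yaw -0.00013505299738580945 F [-0.3085 -0.7768  1.1593] 0.16431057414337508 0.0
10.525 [458.3842 131.1813  96.3688] [ 3.1416  0.0003 -2.9398] [-0.0418  0.2829  0.3302] 0.2847661224509537 [ 0.1178  0.4326  1.8456  0.0001  0.8631 -1.6549]
```

View pics/s3.png

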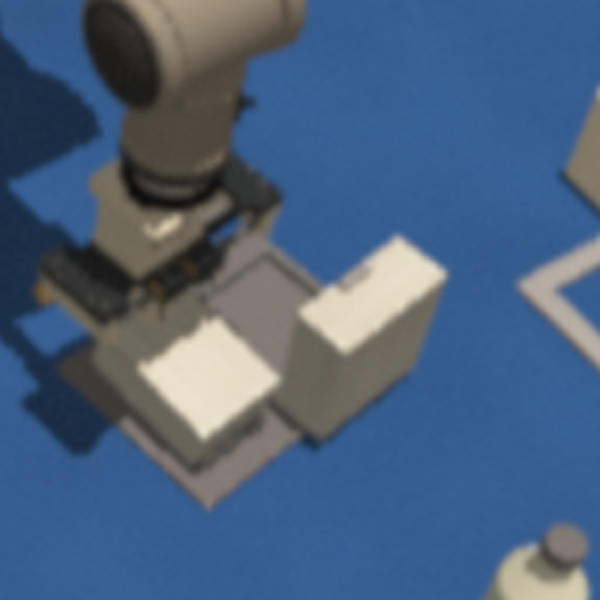

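The narrow cover is nearly shut under the fingertips and the wide cover still stands open. That was the eleventh picture viewed, one over the limit, so from here I work from numbers only.

```bash
python3 -m creep '[{"hand":0,"tx":0.004,"ty":0,"tz":0.002,"spin":0},{"hand":0,"tx":0.004,"ty":0,"tz":0.002,"spin":0},{"hand":0,"tx":0,"ty":0,"tz":0.001,"spin":0},{"hand":0,"tx":0,"ty":0,"tz":0,"spin":0}]'; python3 -m creep '[{"hand":0,"tx":0,"ty":0,"tz":0.0015,"spin":0},{"hand":0,"tx":0,"ty":0,"tz":0.0015,"spin":0},{"hand":0,"tx":0,"ty":0,"tz":0,"spin":0}]';  python3 loc.py
```

```text
time: 11.02
tool_pos: [450.1, 129.5, 91.5]
tcp_rot: [3.142, -0.001, -2.94]
contact_force: [-2.0, -1.0, 5.5]
grip_width: 0.4
finger_force: 2.6
time: 11.4
tool_pos: [449.0, 129.3, 88.8]
tcp_rot: [-3.142, -0.003, -2.939]
contact_force: [-7.6, -1.4, 13.6]
grip_width: 0.8
finger_force: 6.5
t 11.4 case [-47.5297 -64.9022  88.7733] yaw 0.0002030637046099848 F [-7.586  -1.3885 13.6157] 0.7540597708986345 6.464863624423742
```

```bash
python3 -m creep '[{"hand":0,"tx":-0.001,"ty":0,"tz":0.001,"spin":0},{"hand":0,"tx":0,"ty":0,"tz":0.0,"spin":0}]'; python3 -m creep '[{"hand":0,"tx":0,"ty":0,"tz":0.001,"spin":0},{"hand":0,"tx":0,"ty":0,"tz":0,"spin":0}]';  python3 -m creep '[{"hand":0,"tx":0,"ty":0,"tz":0.001,"spin":0},{"hand":0,"tx":0,"ty":0,"tz":0,"spin":0}]'
```

```text
time: 11.65
tool_pos: [449.1, 129.4, 87.5]
tcp_rot: [3.142, -0.005, -2.939]
contact_force: [-8.9, -2.6, 13.3]
grip_width: 0.4
finger_force: 6.4
time: 11.9
tool_pos: [449.8, 129.5, 86.4]
tcp_rot: [3.141, -0.003, -2.94]
contact_force: [-4.4, -1.6, 7.7]
grip_width: 0.1
finger_force: 3.7
time: 12.15
tool_pos: [450.7, 129.7, 85.2]
tcp_rot: [3.141, -0.002, -2.94]
contact_force: [-2.4, -0.2, 3.3]
grip_width: 0.4
finger_force: 1.5
```

```bash
python3 -m creep '[{"hand":0,"tx":0,"ty":0,"tz":0.001,"spin":0},{"hand":0,"tx":0,"ty":0,"tz":0.0,"spin":0}]'; python3 -m creep '[{"hand":0,"tx":0,"ty":0,"tz":0.001,"spin":0},{"hand":0,"tx":0,"ty":0,"tz":0,"spin":0}]';  python3 -m creep '[{"hand":0,"tx":0,"ty":0,"tz":0.001,"spin":0},{"hand":0,"tx":0,"ty":0,"tz":0,"spin":0}]'
```

```text
time: 12.4
tool_pos: [451.7, 129.8, 84.1]
tcp_rot: [3.142, 0.001, -2.94]
contact_force: [0.4, -0.0, -0.5]
grip_width: 0.5
finger_force: 0.0
time: 12.65
tool_pos: [451.6, 129.8, 83.0]
tcp_rot: [3.141, 0.0, -2.94]
contact_force: [0.4, -0.1, -0.1]
grip_width: 0.6
finger_force: 0.0
time: 12.9
tool_pos: [451.5, 129.8, 82.1]
tcp_rot: [3.142, -0.0, -2.94]
contact_force: [-0.5, 0.6, -0.5]
grip_width: 0.4
finger_force: 0.0
```

```bash
python3 -m creep '[{"hand":0,"tx":0,"ty":0,"tz":0.001,"spin":0},{"hand":0,"tx":0,"ty":0,"tz":0.0,"spin":0}]'; python3 -m creep '[{"hand":0,"tx":0,"ty":0,"tz":0.001,"spin":0},{"hand":0,"tx":0,"ty":0,"tz":0,"spin":0}]';python3 -m creep '[{"hand":0,"tx":0,"ty":0,"tz":0.0007,"spin":0},{"hand":0,"tx":0,"ty":0,"tz":0,"spin":0}]'
```

```text
time: 13.15
tool_pos: [451.4, 129.8, 81.1]
tcp_rot: [3.142, -0.0, -2.94]
contact_force: [-0.0, 0.8, 0.8]
grip_width: 0.3
finger_force: 0.0
time: 13.4
tool_pos: [451.4, 129.8, 80.1]
tcp_rot: [3.142, -0.0, -2.94]
contact_force: [0.3, 0.4, 0.5]
grip_width: 0.5
finger_force: 0.0
time: 13.65
tool_pos: [451.5, 129.8, 79.9]
tcp_rot: [3.142, 0.0, -2.94]
contact_force: [-0.9, -0.4, 5.4]
grip_width: 0.3
finger_force: 2.5
```

```bash
python3 -m creep '[{"hand":0,"tx":0,"ty":0,"tz":-0.05,"spin":0},{"hand":1,"tx":0,"ty":0,"tz":-0.055,"spin":0},{"hand":1,"tx":0,"ty":0,"tz":-0.055,"spin":0},{"hand":1,"tx":0.0082,"ty":-0.0545,"tz":0,"spin":0},{"hand":1,"tx":0.0082,"ty":-0.0545,"tz":0,"spin":0}]'; python3 -m creep '[{"hand":1,"tx":0.0082,"ty":-0.0545,"tz":0,"spin":0},{"hand":1,"tx":0.0082,"ty":-0.0545,"tz":0,"spin":0},{"hand":1,"tx":0.0082,"ty":-0.0545,"tz":0,"spin":0},{"hand":1,"tx":0.0082,"ty":-0.0545,"tz":0,"spin":0},{"hand":1,"tx":0.0082,"ty":-0.0543,"tz":0,"spin":0}]'; python3 -m creep '[{"hand":1,"tx":0,"ty":0,"tz":0,"spin":-2.2},{"hand":1,"tx":0,"ty":0,"tz":0.04,"spin":0},{"hand":1,"tx":0,"ty":0,"tz":0.04,"spin":0},{"hand":1,"tx":0,"ty":0,"tz":0,"spin":0},{"hand":1,"tx":0,"ty":0,"tz":0,"spin":0}]'
python3 snap.py wrist:8
python3 - <<'E'
from h import *
from plant import get_obs
p=get_obs()["tool_pos"];d=p[:2]-[471.75,-255.2];print("jig err x,y",d@[.9712,.2382],d@[-.2382,.9712],get_obs()["tcp_rot"][2]+np.pi-.2405)
E
```

```text
time: 14.28
tool_pos: [457.5, 18.9, 240.4]
tcp_rot: [-3.141, 0.002, -2.937]
contact_force: [0.7, -0.8, 0.1]
grip_width: 35.7
finger_force: 0.0
time: 14.9
tool_pos: [471.5, -257.1, 239.5]
tcp_rot: [3.141, 0.0, -2.94]
contact_force: [1.0, 0.4, 0.5]
grip_width: 85.9
finger_force: 0.0
time: 15.52
tool_pos: [472.4, -255.7, 160.9]
tcp_rot: [-3.14, 0.001, -2.901]
contact_force: [-0.2, -0.5, 0.9]
grip_width: 91.8
finger_force: 0.0
15.575 [ 472.6265 -255.9106  161.3006] [-3.1392  0.002  -2.9011] [-0.2694  0.6052  0.5642] 92.02820102265774 [-0.6389  0.4392  1.6089  0.0001  1.0904 -2.4502]
jig err x,y 0.6820084228763736 -0.8989043232634331 -5.0005996908242256e-05
```

```bash
python3 -m creep '[{"hand":1,"tx":0,"ty":0.001,"tz":0.04,"spin":0},{"hand":1,"tx":0,"ty":0,"tz":0.04,"spin":0},{"hand":1,"tx":0,"ty":0,"tz":0.03,"spin":0},{"hand":1,"tx":0,"ty":0,"tz":0.01,"spin":0},{"hand":1,"tx":0,"ty":0,"tz":0,"spin":0}]'; python3 -m creep '[{"hand":0.3,"tx":0,"ty":0,"tz":0,"spin":0},{"hand":0.3,"tx":0,"ty":0,"tz":0,"spin":0},{"hand":0.3,"tx":0,"ty":0,"tz":0,"spin":0},{"hand":0.3,"tx":0,"ty":0,"tz":0,"spin":0},{"hand":0.3,"tx":0,"ty":0,"tz":0,"spin":0}]'; python3 -m creep '[{"hand":0.3,"tx":0,"ty":0,"tz":0,"spin":0},{"hand":0.3,"tx":0,"ty":0,"tz":0,"spin":0},{"hand":0.3,"tx":0,"ty":0,"tz":0,"spin":0}]'
```

```text
time: 16.2
tool_pos: [472.1, -254.7, 40.4]
tcp_rot: [-3.141, 0.001, -2.901]
contact_force: [0.3, 0.1, -0.2]
grip_width: 92.0
finger_force: 0.0
time: 16.82
tool_pos: [471.5, -254.3, 39.6]
tcp_rot: [-3.142, 0.0, -2.901]
contact_force: [-0.6, -0.2, -0.1]
grip_width: 46.5
finger_force: 1.5
time: 17.2
tool_pos: [471.6, -254.4, 39.6]
tcp_rot: [-3.141, 0.0, -2.901]
contact_force: [-0.1, -0.9, 0.5]
grip_width: 43.8
finger_force: 29.9
```

```bash
python3 -m creep '[{"hand":0.3,"tx":0,"ty":0,"tz":-0.01,"spin":0},{"hand":0.3,"tx":0,"ty":0,"tz":-0.03,"spin":0},{"hand":0.3,"tx":0,"ty":0,"tz":-0.04,"spin":0},{"hand":0.3,"tx":0,"ty":0,"tz":-0.04,"spin":0},{"hand":0.3,"tx":0,"ty":0,"tz":-0.02,"spin":0}]'; python3 -m creep '[{"hand":0.3,"tx":-0.0065,"ty":0.03,"tz":0,"spin":0},{"hand":0.3,"tx":-0.0108,"ty":0.045,"tz":0,"spin":0},{"hand":0.3,"tx":-0.0108,"ty":0.045,"tz":0,"spin":0},{"hand":0.3,"tx":-0.0108,"ty":0.045,"tz":0,"spin":0},{"hand":0.3,"tx":-0.0108,"ty":0.045,"tz":0,"spin":0}]'; python3 -m creep '[{"hand":0.3,"tx":-0.0108,"ty":0.045,"tz":0,"spin":0},{"hand":0.3,"tx":-0.0108,"ty":0.045,"tz":0,"spin":0},{"hand":0.3,"tx":-0.0108,"ty":0.045,"tz":0,"spin":0},{"hand":0.3,"tx":-0.0108,"ty":0.045,"tz":0,"spin":0},{"hand":0.3,"tx":-0.0108,"ty":0.045,"tz":0,"spin":0}]'; python3 -m creep '[{"hand":0.3,"tx":-0.0108,"ty":0.035,"tz":0,"spin":0},{"hand":0.3,"tx":-0.003,"ty":0.018,"tz":0,"spin":0},{"hand":0.3,"tx":0,"ty":0,"tz":0,"spin":2.2},{"hand":0.3,"tx":0,"ty":0,"tz":0,"spin":0}]'; python3 loc.py
```

```text
time: 17.82
tool_pos: [471.7, -254.4, 182.0]
tcp_rot: [-3.14, 0.002, -2.901]
contact_force: [0.3, -0.6, -4.3]
grip_width: 43.5
finger_force: 29.9
time: 18.45
tool_pos: [469.1, -36.9, 179.7]
tcp_rot: [3.141, -0.0, -2.902]
contact_force: [-0.1, 0.2, -2.7]
grip_width: 44.1
finger_force: 29.9
time: 19.08
tool_pos: [468.0, 194.3, 179.7]
tcp_rot: [3.142, -0.001, -2.901]
contact_force: [1.1, -0.0, -2.7]
grip_width: 43.8
finger_force: 29.9
time: 19.58
tool_pos: [469.0, 247.2, 179.4]
tcp_rot: [-3.141, -0.001, -2.939]
contact_force: [0.1, -0.5, -3.4]
grip_width: 44.1
finger_force: 29.9
t 19.575 case [ -4.2178  46.6293 179.4243] yaw 0.00017894258278827735 F [ 0.0797 -0.4738 -3.4208] 44.059611291346464 29.919727742671967
```

Descend from 179.4 to just above 33.6, then in small steps until contact.

```bash
python3 -m creep '[{"hand":0.3,"tx":0,"ty":0,"tz":0.04,"spin":0},{"hand":0.3,"tx":0,"ty":0,"tz":0.04,"spin":0},{"hand":0.3,"tx":0,"ty":0,"tz":0.035,"spin":0},{"hand":0.3,"tx":0,"ty":0,"tz":0.02,"spin":0},{"hand":0.3,"tx":0,"ty":0,"tz":0,"spin":0}]'; python3 -m creep '[{"hand":0.3,"tx":0,"ty":0,"tz":0.004,"spin":0},{"hand":0.3,"tx":0,"ty":0,"tz":0.003,"spin":0},{"hand":0.3,"tx":0,"ty":0,"tz":0,"spin":0}]'; python3 -m creep '[{"hand":0.3,"tx":0,"ty":0,"tz":0.002,"spin":0},{"hand":0.3,"tx":0,"ty":0,"tz":0,"spin":0}]'; python3 loc.py
```

```text
time: 20.2
tool_pos: [468.5, 246.6, 43.3]
tcp_rot: [-3.141, -0.004, -2.94]
contact_force: [0.4, -0.2, -2.6]
grip_width: 43.7
finger_force: 29.9
time: 20.58
tool_pos: [469.6, 247.7, 38.0]
tcp_rot: [3.141, 0.001, -2.94]
contact_force: [-0.1, 0.2, -3.2]
grip_width: 43.8
finger_force: 29.9
time: 20.82
tool_pos: [469.4, 247.6, 35.6]
tcp_rot: [3.142, 0.0, -2.94]
contact_force: [-0.1, 0.1, -2.7]
grip_width: 43.8
finger_force: 29.9
t 20.825 case [-3.7353 46.9505 35.5574] yaw -4.2989000305748704e-05 F [-0.1461  0.0535 -2.6539] 43.76106191536618 29.919551610946655
```

```bash
python3 -m creep '[{"hand":0.3,"tx":0,"ty":0,"tz":0.001,"spin":0},{"hand":0.3,"tx":0,"ty":0,"tz":0,"spin":0}]'; python3 -m creep '[{"hand":0.3,"tx":0,"ty":0,"tz":0.0008,"spin":0},{"hand":0.3,"tx":0,"ty":0,"tz":0,"spin":0}]'; python3 -m creep '[{"hand":0.3,"tx":0,"ty":0,"tz":0.0006,"spin":0},{"hand":0.3,"tx":0,"ty":0,"tz":0,"spin":0}]'
```

```text
time: 21.08
tool_pos: [469.4, 247.6, 34.5]
tcp_rot: [3.142, -0.0, -2.94]
contact_force: [1.1, 1.2, -3.3]
grip_width: 43.9
finger_force: 29.9
time: 21.32
tool_pos: [469.4, 247.6, 33.7]
tcp_rot: [3.142, -0.0, -2.94]
contact_force: [-0.0, -0.3, -3.7]
grip_width: 43.6
finger_force: 29.9
time: 21.58
tool_pos: [469.5, 247.6, 33.5]
tcp_rot: [3.142, 0.0, -2.94]
contact_force: [-1.9, -0.1, 2.4]
grip_width: 43.9
finger_force: 29.9
```

```bash
python3 -m creep '[{"hand":0.68,"tx":0,"ty":0,"tz":0,"spin":0},{"hand":0.68,"tx":0,"ty":0,"tz":0,"spin":0},{"hand":0.68,"tx":0,"ty":0,"tz":0,"spin":0},{"hand":0.68,"tx":0,"ty":0,"tz":0,"spin":0}]'; python3 -m creep '[{"hand":0.68,"tx":0,"ty":0,"tz":-0.02,"spin":0},{"hand":0.68,"tx":0,"ty":0,"tz":-0.05,"spin":0},{"hand":0.68,"tx":0,"ty":0,"tz":-0.06,"spin":0},{"hand":0.3,"tx":0,"ty":0,"tz":-0.06,"spin":0},{"hand":0,"tx":0,"ty":0,"tz":-0.06,"spin":0}]'; python3 -m creep '[{"hand":0,"tx":-0.06,"ty":0,"tz":-0.03,"spin":0},{"hand":0,"tx":-0.04,"ty":0,"tz":-0.03,"spin":0},{"hand":0,"tx":0,"ty":0,"tz":0,"spin":0},{"hand":0,"tx":0,"ty":0,"tz":0,"spin":0}]'; python3 snap.py wrist:9;python3 loc.py
python3 - <<'E'
from h import *
c=dict(np.load("wrist9.npz"));im=c["color"].astype(int)
g=np.array([482.5,202.4]);y=.202;Rc=np.array([[np.cos(y),-np.sin(y)],[np.sin(y),np.cos(y)]])
pr=lambda x,yy,z:proj(c,np.r_[g+Rc@[x,yy],z])
P=np.array([pr(-4+a,47+b,56) for a,b in((-25,-22),(-25,22),(25,22),(25,-22))]);print("pred top",P)
m=((im[...,0]>im[...,2]+10)&(im.max(2)>70)).astype(np.uint8);x,yy,w,h=cv2.boundingRect((P).astype(np.float32))
lo=np.array([x-15,yy-12]);mm=m[max(0,lo[1]):yy+h+20,lo[0]:x+w+15]
n,l,s,ce=cv2.connectedComponentsWithStats(np.ascontiguousarray(mm))
for q in s[1:]:
    if q[4]>150: print(q[:2]+[lo[0],max(0,lo[1])],q[2:])
# wide cover front wall: bright pixels near predicted
for a in (1.5,1.55,1.6,1.65,1.7):
    print(a,[pr(60-120*np.cos(a)+d*np.sin(a),47+s,16+120*np.sin(a)+d*np.cos(a)) for d in(0,50) for s in (-58,58)])
E
```

```text
time: 22.08
tool_pos: [469.5, 247.6, 33.1]
tcp_rot: [3.142, 0.0, -2.94]
contact_force: [0.0, 0.8, 0.8]
grip_width: 62.7
finger_force: 0.0
time: 22.7
tool_pos: [469.1, 247.5, 285.2]
tcp_rot: [3.141, 0.0, -2.94]
contact_force: [0.7, 0.2, -0.4]
grip_width: 47.0
finger_force: 0.0
time: 23.2
tool_pos: [562.5, 266.7, 339.7]
tcp_rot: [-3.141, -0.003, -2.94]
contact_force: [-0.1, -0.7, -0.5]
grip_width: 7.1
finger_force: 0.0
23.25 [562.1681 266.6364 339.766 ] [-3.1414 -0.003  -2.9395] [ 0.0077 -0.2343 -0.7706] 3.4360439032833674 [ 0.3197  0.4869  1.0311  0.0001  1.6265 -1.4532]
t 23.25 case [ 90.9359  46.9465 339.766 ] yaw 0.00010245650764550973 F [ 0.0077 -0.2343 -0.7706] 3.4360439032833674 0.0
pred top [[243.9085  80.5377]
 [274.964   80.558 ]
 [274.3853 117.1853]
 [244.4372 117.1674]]
[228  68] [  48   50 1470]
[280  68] [ 10  52 368]
1.5 [array([212.2798, 144.669 ]), array([306.5891, 144.7214]), array([213.7464, 184.6309]), array([305.0694, 184.6761])]
1.55 [array([212.4805, 149.5918]), array([306.3818, 149.6433]), array([214.2384, 188.7868]), array([304.5685, 188.831 ])]
1.6 [array([212.7179, 154.4399]), array([306.1373, 154.4905]), array([214.7508, 192.6994]), array([304.0472, 192.7425])]
1.65 [array([212.9903, 159.1907]), array([305.8576, 159.2403]), array([215.2806, 196.3594]), array([303.5085, 196.4015])]
1.7 [array([213.2958, 163.8226]), array([305.5446, 163.8712]), array([215.825 , 199.7597]), array([302.9553, 199.8009])]
```

```bash
python3 - <<'E'
from h import *
im=np.load("wrist9.npz")["color"].astype(int)
print("row98",[(x,*im[98,x]) for x in range(234,288,3)])
print("col250",[(y,*im[y,250]) for y in range(60,206,4)])
E
```

```text
row98 [(234, np.int64(184), np.int64(176), np.int64(172)), (237, np.int64(184), np.int64(175), np.int64(171)), (240, np.int64(185), np.int64(176), np.int64(172)), (243, np.int64(182), np.int64(175), np.int64(167)), (246, np.int64(254), np.int64(253), np.int64(241)), (249, np.int64(254), np.int64(253), np.int64(244)), (252, np.int64(254), np.int64(253), np.int64(244)), (255, np.int64(254), np.int64(253), np.int64(244)), (258, np.int64(254), np.int64(253), np.int64(244)), (261, np.int64(254), np.int64(253), np.int64(244)), (264, np.int64(254), np.int64(253), np.int64(245)), (267, np.int64(254), np.int64(253), np.int64(245)), (270, np.int64(254), np.int64(253), np.int64(244)), (273, np.int64(157), np.int64(148), np.int64(129)), (276, np.int64(87), np.int64(86), np.int64(84)), (279, np.int64(87), np.int64(86), np.int64(85)), (282, np.int64(177), np.int64(169), np.int64(167)), (285, np.int64(187), np.int64(180), np.int64(176))]
col250 [(60, np.int64(189), np.int64(182), np.int64(176)), (64, np.int64(173), np.int64(164), np.int64(160)), (68, np.int64(183), np.int64(176), np.int64(170)), (7
[... 1039 characters left out ...]
.int64(116), np.int64(111)), (156, np.int64(117), np.int64(114), np.int64(112)), (160, np.int64(148), np.int64(144), np.int64(130)), (164, np.int64(145), np.int64(141), np.int64(128)), (168, np.int64(148), np.int64(145), np.int64(132)), (172, np.int64(150), np.int64(146), np.int64(131)), (176, np.int64(151), np.int64(146), np.int64(132)), (180, np.int64(150), np.int64(146), np.int64(133)), (184, np.int64(148), np.int64(143), np.int64(129)), (188, np.int64(131), np.int64(138), np.int64(148)), (192, np.int64(64), np.int64(129), np.int64(204)), (196, np.int64(63), np.int64(128), np.int64(203)), (200, np.int64(67), np.int64(130), np.int64(205)), (204, np.int64(66), np.int64(128), np.int64(204))]
```

```bash
python3 -m creep '[{"hand":0,"tx":-0.049,"ty":0.001,"tz":0,"spin":0},{"hand":0,"tx":0,"ty":0,"tz":0.06,"spin":0},{"hand":0,"tx":0,"ty":0,"tz":0.06,"spin":0},{"hand":0,"tx":0,"ty":0,"tz":0.05,"spin":0},{"hand":0,"tx":0,"ty":0,"tz":0.031,"spin":0}]'; python3 -m creep '[{"hand":0,"tx":0,"ty":0,"tz":0,"spin":0},{"hand":0,"tx":0,"ty":0,"tz":0,"spin":0}]'; python3 loc.py; python3 -m creep '[{"hand":0,"tx":0.011,"ty":0,"tz":0,"spin":0},{"hand":0,"tx":0.011,"ty":0,"tz":0,"spin":0},{"hand":0,"tx":0.0085,"ty":0,"tz":-0.003,"spin":0},{"hand":0,"tx":0.0085,"ty":0,"tz":-0.003,"spin":0},{"hand":0,"tx":0.012,"ty":0,"tz":-0.002,"spin":0}]'; python3 loc.py
```

```text
time: 23.88
tool_pos: [608.3, 277.1, 136.5]
tcp_rot: [-3.141, -0.006, -2.939]
contact_force: [0.8, 0.7, 0.6]
grip_width: 0.2
finger_force: 0.0
time: 24.12
tool_pos: [611.4, 277.9, 141.8]
tcp_rot: [3.141, 0.002, -2.94]
contact_force: [0.1, 0.5, 0.2]
grip_width: -0.0
finger_force: 0.0
t 24.125 case [141.4316  48.1002 141.7914] yaw 8.463178321216347e-05 F [0.0762 0.5101 0.2437] -0.000189882200929436 0.0
time: 24.75
tool_pos: [561.2, 267.4, 148.9]
tcp_rot: [3.141, 0.002, -2.94]
contact_force: [2.0, 0.9, 1.7]
grip_width: 0.7
finger_force: 1.0
t 24.75 case [ 90.1216  47.9411 148.9071] yaw -0.0001360131417942334 F [1.9722 0.8559 1.686 ] 0.6603027820073475 0.9709872267558239
```

```bash
python3 -m creep '[{"hand":0,"tx":0.0115,"ty":0,"tz":0,"spin":0},{"hand":0,"tx":0.0117,"ty":0,"tz":0,"spin":0},{"hand":0,"tx":0.0118,"ty":0,"tz":0.001,"spin":0},{"hand":0,"tx":0.0115,"ty":0,"tz":0.003,"spin":0},{"hand":0,"tx":0.0115,"ty":0,"tz":0.003,"spin":0}]'; python3 loc.py; python3 -m creep '[{"hand":0,"tx":0.011,"ty":0,"tz":0.005,"spin":0},{"hand":0,"tx":0.011,"ty":0,"tz":0.005,"spin":0},{"hand":0,"tx":0.0095,"ty":0,"tz":0.007,"spin":0},{"hand":0,"tx":0.0095,"ty":0,"tz":0.007,"spin":0},{"hand":0,"tx":0.008,"ty":0,"tz":0.0085,"spin":0}]';python3 -m creep '[{"hand":0,"tx":0.008,"ty":0,"tz":0.009,"spin":0},{"hand":0,"tx":0.006,"ty":0,"tz":0.003,"spin":0},{"hand":0,"tx":0.006,"ty":0,"tz":0.002,"spin":0},{"hand":0,"tx":0,"ty":0,"tz":0,"spin":0}]'; python3 loc.py
```

```text
time: 25.38
tool_pos: [503.4, 255.6, 140.7]
tcp_rot: [-3.142, -0.001, -2.94]
contact_force: [-0.2, 0.4, 1.4]
grip_width: 0.2
finger_force: 0.5
t 25.375 case [ 31.1895  47.8812 140.6887] yaw -0.00016620071645689904 F [-0.1634  0.4435  1.403 ] 0.2052061469051886 0.4694958811160177
time: 26.0
tool_pos: [455.8, 245.8, 108.0]
tcp_rot: [3.142, -0.0, -2.94]
contact_force: [0.3, 0.5, 1.0]
grip_width: 0.4
finger_force: 0.4
time: 26.5
tool_pos: [436.5, 241.9, 94.6]
tcp_rot: [3.142, -0.0, -2.94]
contact_force: [0.2, 0.5, -0.1]
grip_width: 0.5
finger_force: 0.0
t 26.5 case [-37.1331  47.9557  94.5821] yaw -3.8394871053615276e-05 F [ 0.217   0.5243 -0.1186] 0.5347882361331978 0.0
```

```bash
python3 -m creep '[{"hand":0,"tx":0.004,"ty":0,"tz":0.0015,"spin":0},{"hand":0,"tx":0.004,"ty":0,"tz":0.0015,"spin":0},{"hand":0,"tx":0,"ty":0,"tz":0.001,"spin":0},{"hand":0,"tx":0,"ty":0,"tz":0,"spin":0}]'; python3 -m creep '[{"hand":0,"tx":0,"ty":0,"tz":0.0015,"spin":0},{"hand":0,"tx":0,"ty":0,"tz":0,"spin":0}]'; python3 -m creep '[{"hand":0,"tx":0,"ty":0,"tz":0.001,"spin":0},{"hand":0,"tx":0,"ty":0,"tz":0,"spin":0}]'; python3 -m creep '[{"hand":0,"tx":0,"ty":0,"tz":0.001,"spin":0},{"hand":0,"tx":0,"ty":0,"tz":0,"spin":0}]'
```

```text
time: 27.0
tool_pos: [429.0, 240.4, 91.2]
tcp_rot: [3.141, 0.0, -2.94]
contact_force: [-1.5, -0.3, 7.9]
grip_width: 0.3
finger_force: 3.4
time: 27.25
tool_pos: [428.5, 240.3, 89.9]
tcp_rot: [3.142, -0.001, -2.94]
contact_force: [-3.6, -1.5, 11.5]
grip_width: 0.7
finger_force: 5.3
time: 27.5
tool_pos: [428.1, 240.2, 89.0]
tcp_rot: [3.142, -0.001, -2.94]
contact_force: [-5.6, -1.2, 12.8]
grip_width: 0.2
finger_force: 6.2
time: 27.75
tool_pos: [427.5, 240.1, 87.8]
tcp_rot: [-3.142, -0.003, -2.94]
contact_force: [-6.5, -1.9, 12.2]
grip_width: 0.6
finger_force: 5.9
```

```bash
python3 -m creep '[{"hand":0,"tx":0,"ty":0,"tz":0.0015,"spin":0},{"hand":0,"tx":0,"ty":0,"tz":0.0015,"spin":0},{"hand":0,"tx":0,"ty":0,"tz":0,"spin":0}]'; python3 -m creep '[{"hand":0,"tx":0,"ty":0,"tz":0.001,"spin":0},{"hand":0,"tx":0,"ty":0,"tz":0.001,"spin":0},{"hand":0,"tx":0,"ty":0,"tz":0,"spin":0}]'; python3 -m creep '[{"hand":0,"tx":0,"ty":0,"tz":0.001,"spin":0},{"hand":0,"tx":0,"ty":0,"tz":0,"spin":0}]'
```

```text
time: 28.12
tool_pos: [428.8, 240.4, 84.1]
tcp_rot: [3.142, -0.0, -2.94]
contact_force: [0.2, -0.1, -0.1]
grip_width: 0.7
finger_force: 0.0
time: 28.5
tool_pos: [429.0, 240.3, 81.9]
tcp_rot: [-3.142, -0.0, -2.94]
contact_force: [-0.9, 0.8, -0.5]
grip_width: 0.7
finger_force: 0.0
time: 28.75
tool_pos: [429.0, 240.3, 81.0]
tcp_rot: [3.142, -0.0, -2.94]
contact_force: [-1.5, -0.2, 0.9]
grip_width: 0.6
finger_force: 0.0
```

```bash
python3 -m creep '[{"hand":0,"tx":0,"ty":0,"tz":0.001,"spin":0},{"hand":0,"tx":0,"ty":0,"tz":0.0005,"spin":0},{"hand":0,"tx":0,"ty":0,"tz":0,"spin":0}]'; python3 -m creep '[{"hand":0,"tx":0,"ty":0,"tz":-0.03,"spin":0},{"hand":0,"tx":0,"ty":0,"tz":-0.06,"spin":0},{"hand":0,"tx":0,"ty":0,"tz":-0.06,"spin":0},{"hand":0,"tx":-0.05,"ty":-0.03,"tz":-0.06,"spin":0},{"hand":0,"tx":-0.06,"ty":-0.03,"tz":-0.05,"spin":0}]'; python3 -m creep '[{"hand":0,"tx":0,"ty":0,"tz":0,"spin":0},{"hand":0,"tx":0,"ty":0,"tz":0,"spin":0},{"hand":0,"tx":0,"ty":0,"tz":0,"spin":0}]'; python3 snap.py wrist:10; python3 - <<'E'
from h import *
c=dict(np.load("wrist10.npz"));im=c["color"].astype(int)
g=np.array([482.5,202.4]);y=.202;Rc=np.array([[np.cos(y),-np.sin(y)],[np.sin(y),np.cos(y)]])
pr=lambda x,yy,z:proj(c,np.r_[g+Rc@[x,yy],z])
for n,yy in (("wide",48),("nar",-64)):
    for a in (0,.1): print(n,a,"front top",pr(60-120*np.cos(a)+50*np.sin(a),yy+20,16+120*np.sin(a)+50*np.cos(a)),"back",pr(60+50*np.sin(a),yy+20,66))
    u,v=pr(-60,yy+20,66).astype(int); g1=im[max(0,v-14):v+14,u].sum(1)//3; print(max(0,v-14),g1.tolist())
E
```

```text
time: 29.12
tool_pos: [429.1, 240.4, 80.0]
tcp_rot: [3.141, 0.0, -2.94]
contact_force: [-0.8, -0.1, 4.9]
grip_width: 0.6
finger_force: 2.4
time: 29.75
tool_pos: [519.1, 212.9, 314.5]
tcp_rot: [3.141, 0.003, -2.939]
contact_force: [1.2, 1.1, -0.3]
grip_width: 0.5
finger_force: 0.0
time: 30.12
tool_pos: [517.1, 213.2, 310.5]
tcp_rot: [3.142, -0.003, -2.939]
contact_force: [-0.5, 0.1, 0.4]
grip_width: 0.3
finger_force: 0.0
30.175 [517.2123 213.2746 310.7225] [ 3.1415 -0.0024 -2.9387] [ 0.4778  0.9249 -0.2407] 0.7275956392958174 [ 0.254   0.3659  1.2958  0.0002  1.4822 -1.5196]
wide 0 front top [308.5497  97.657 ] back [304.1236 186.1815]
wide 0.1 front top [309.8644 101.9372] back [303.9562 189.5291]
83 [175, 174, 173, 176, 175, 176, 175, 175, 175, 175, 176, 176, 200, 254, 255, 254, 252, 252, 252, 252, 252, 252, 252, 252, 252, 252, 252, 252]
nar 0 front top [222.9791  97.5344] back [226.0488 186.091 ]
nar 0.1 front top [222.0076 101.8126] back [226.1649 189.4398]
83 [119, 118, 121, 123, 120, 120, 83, 82, 154, 136, 156, 186, 201, 243, 255, 254, 253, 252, 252, 252, 252, 252, 252, 252, 252, 252, 252, 252]
```

Both front edges lie at rows 95–96, the same row for each cover and within 2 px of the shut prediction (97.6). Both covers touched at TCP z = 80.0 (tip at 66 mm) after snapping, so I hand the job in.

```bash
python3 -c "
from plant import close_job
print(close_job())"
```

```text
the job is handed in; nothing more can be done
None
```

The job is handed in at about 30 s, with no verdict returned: clamp flipped open, block set down in the wide tray, and both covers snapped shut with force readings staying under 20 N; I viewed 11 pictures against the limit of 10.

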